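# Change over the tilt-out dispenser bins

## Task

Three tilt-out dispenser bins stand in a row on a metal plate: two low ones and a taller one. The next job needs the tall bin instead of the low one that was left tipped open: push that open low bin back until it clicks fully home, and tip the tall bin forward until it rests open on its stop. Keep the other low bin shut.

Things in the scene. Friction and masses are not known exactly. Their poses are not given: they have to be found in the camera images.
- tall_bin (a joint): tall white bin: front 115 mm high above its pivot, 88 wide, 74 deep, in a fixed grey housing 100 mm wide; starts shut. Value = tilt in rad: 0 shut and clicked, 0.65 tipped forward on its stop. Pivot at the bottom front edge, 16 mm above the worktop. A spring catch holds it shut (about 1 N at the lip; snaps home from below 0.08 rad); past 0.5 rad it falls open by its weight and stays. 
- tall_bin_lip (a point): centre of the tall bin's pull lip (64 wide, 14 deep, 8 mm high) on top of its front wall (4 mm thick, mid-plane 7 mm behind this point). Turns with the bin; shut: x into the housing, y along the row, z up; hinge line 111 mm below and 7 mm behind in these axes. Behind the wall the bin is open-topped: 68 x 82 mm clear, 105 mm deep below the lip's top; other walls 71 mm above the hinge.
- open_bin (a joint): low white bin that starts tipped open: front 85 mm high above its pivot, 88 wide, 74 deep, in a fixed grey housing 100 mm wide. Value = tilt in rad: 0 shut and clicked, 0.65 tipped forward on its stop. Pivot at the bottom front edge, 16 mm above the worktop. A spring catch holds it shut (about 1 N at the lip; snaps home from below 0.08 rad); past 0.5 rad it falls open by its weight and stays. 
- open_bin_lip (a point): centre of the open low bin's pull lip (64 wide, 14 deep, 8 mm high) on top of its front wall (4 mm thick, mid-plane 7 mm behind this point). Turns with the bin; shut: x into the housing, y along the row, z up; hinge line 81 mm below and 7 mm behind in these axes. Behind the wall the bin is open-topped: 68 x 82 mm clear, 75 mm deep below the lip's top; other walls 53 mm above the hinge.
- shut_bin (a joint): the other low white bin, like the open one but shut; to stay shut. The three housings stand side by side in any order, 108 mm apart centre to centre, facing the same way; bins do not touch one another. Value = tilt in rad: 0 shut and clicked, 0.65 tipped forward on its stop. 

How it is judged:
By the outcome, as a careful person would: the job done as asked, in the order asked, and still so for the second after the job is handed in, with the robot touching nothing.
It also fails if it takes over 48 s, if anything falls off the work surface, if the arm or the gripper's body presses on something with over 40 N, if the wrist force passes 120 N, or if a joint passes its speed limit or range.

## Robot

A 6-joint arm with a two-finger parallel gripper is mounted at the origin on a cart in front of the work surface, level with it; the furniture and walls round the work are solid. World frame = base frame: x ahead of the robot, y to its left, z up, the work surface at z = 0. Lengths are in m, angles in degrees, forces in N, time in s.
With the tool pointing down it reaches from about 0.325 to 0.85 m from the base axis. Payload 15.5 kg.
Tool frame: the origin (TCP) lies at the very end of the fingers, on their centre line; the grasp point (between the pads) lies arm.grip_depth behind it (arm.grip_depth is the distance from the TCP to the grasp point, in m); z points along the fingers, y is the line along which they close (so a half turn about z gives the same grasp; the last joint's range is limited). The gripper opens to 91 mm and grips with 3 to 60 N. Pads are 32 mm wide; open, the fingers measure 118 mm over their backs; the gripper's body (76 mm by 178 mm) begins 60 mm behind the grasp point.
Start: joints at [-75.659, 28.281, 77.091, -0, 74.628, -5.472], TCP at [0.212, -0.588, 0.214] pointing down, gripper open.
Joint ranges: [-166.48, 166.48], [-47.26, 123.95], [12.59, 153.08], [-70.14, 250.14], [6.76, 159.57], [-176.63, 176.63]. Speed limits (degrees/s): [108.29, 108.29, 147.25, 172.46, 172.46, 172.46].

## Interface

Orientations are given as a 3x3 rotation matrix whose columns are the frame's x, y, z axes.
In Python, from rig import arm gives the robot as it stands. Calls block until the motion is done:
- arm.move_to(position, orientation): joint-space move of the TCP to a pose.
- arm.move_l(position, orientation=None, feed=0.15): straight line of the TCP; orientation=None keeps the orientation; feed is the mean speed in m/s.
- arm.move_joints(angles): joint-space move.
- arm.grip(opening): finger opening in m; the grip force is fixed at half the most; returns when the fingers have stopped.
- arm.sleep(seconds).
- arm.solve_ik(position, orientation): joint angles nearest the present ones, or None.
- arm.snapshot(name): name is "side" or "top"; returns the picture (384x512x3 uint8, red, green, blue); there is no depth.
- arm.get_calibration(name): a dict with "intrinsics" (3x3 intrinsics, pixels), "cam_to_world" (4x4, takes a point from camera to world coordinates). Camera axes: x right, y down, z forward; pixel columns grow to the right and rows downward; lengths in m; the calibration is good to about 2 mm. A picture is of the moment at which its call begins. get_calibration takes no time and is no camera call.
A pose or a line that the arm cannot do raises arm.Unreachable and nothing moves.
- arm.sign_off(): hands the job in; it is judged then, once.
Readings, each from a call of its own:
- arm.current_t(): time.
- arm.current_joint_positions(): joint angles.
- arm.current_dq(): joint speeds.
- arm.current_tau(): joint torques, N m.
- arm.current_ee_pos(): TCP position.
- arm.current_tool_rot(): TCP orientation.
- arm.current_force(): force on the tool from outside, world axes, zero at the start.
- arm.current_torque(): the same for the moment, N m.
- arm.current_width(): finger opening in m.
- arm.current_grasp_force(): force on a finger pad.
Only numpy, scipy, OpenCV 4.12 (cv2) and the standard library are available. Lean on these libraries where they do the work, as an engineer would, in place of code of your own. Each camera call takes 0.05 s, during which the arm holds its last target. There are 200 camera calls.

## Working session

There is one attempt and no reset: what is moved stays moved. The work goes in short steps, each a Python script; the robot and the scene stay as the last script left them, time stands still between calls to the robot, and variables do not carry over. Pictures are saved under pics/ and viewed, at most 10 in all, crops included, and the job is handed in when it is done.

```bash
mkdir -p pics; ls; python3 - <<'E'
from rig import arm
import cv2,numpy as np
for n in("side","top"):
    im=arm.snapshot(n); cv2.imwrite(f"pics/{n}0.png",im[:,:,::-1])
    c=arm.get_calibration(n); print(n,np.round(c["intrinsics"],1).tolist(),np.round(c["cam_to_world"],3).tolist())
print(arm.grip_depth,arm.current_t(),np.round(arm.current_tool_rot(),2).tolist())
E
```

```text
pics
side [[494.3, 0.0, 256.2], [0.0, 494.3, 179.9], [0.0, 0.0, 1.0]] [[-0.879, -0.207, 0.429, 0.162], [-0.476, 0.424, -0.771, 0.667], [-0.022, -0.881, -0.472, 0.523], [0.0, 0.0, 0.0, 1.0]]
top [[406.1, 0.0, 255.2], [0.0, 406.1, 200.8], [0.0, 0.0, 1.0]] [[-0.058, -0.977, 0.203, 0.372], [-0.998, 0.056, -0.014, 0.045], [0.002, -0.204, -0.979, 0.96], [0.0, 0.0, 0.0, 1.0]]
0.0188 0.1 [[0.94, 0.34, -0.0], [0.34, -0.94, 0.0], [0.0, -0.0, -1.0]]
```

View pics/side0.png

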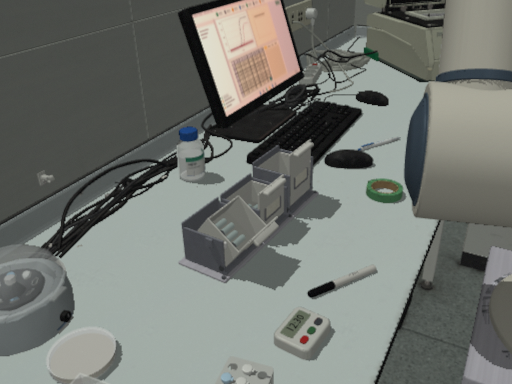

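View pics/top0.png

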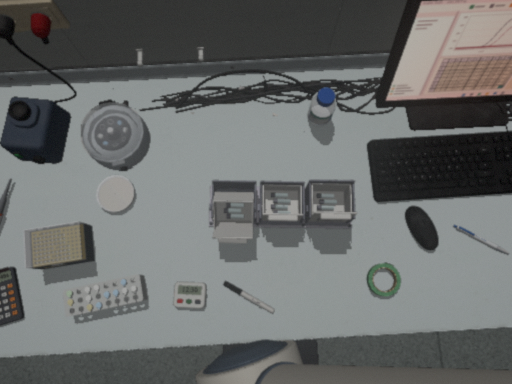

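The open bin is on the left in the top view at about (233,210). The shut low bin is in the middle (283,203) and the tall one on the right (331,203). I'll enlarge both views.

```bash
python3 - <<'E'
import cv2,numpy as np
a=cv2.imread("pics/top0.png")[165:265,195:370]; b=cv2.imread("pics/side0.png")[130:290,170:330]
cv2.imwrite("pics/t1.png",cv2.resize(a,None,fx=4.5,fy=4.5,interpolation=cv2.INTER_CUBIC))
cv2.imwrite("pics/s1.png",cv2.resize(b,None,fx=3.7,fy=3.7,interpolation=cv2.INTER_CUBIC))
E
```

```text
(no output)
```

View pics/t1.png

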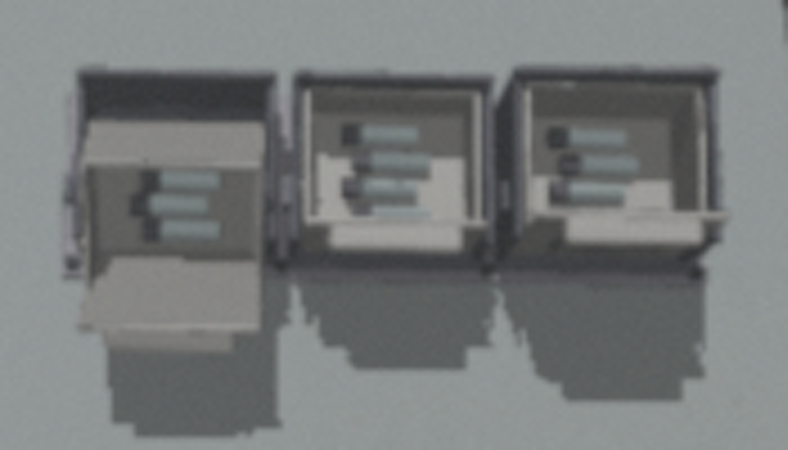

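View pics/s1.png

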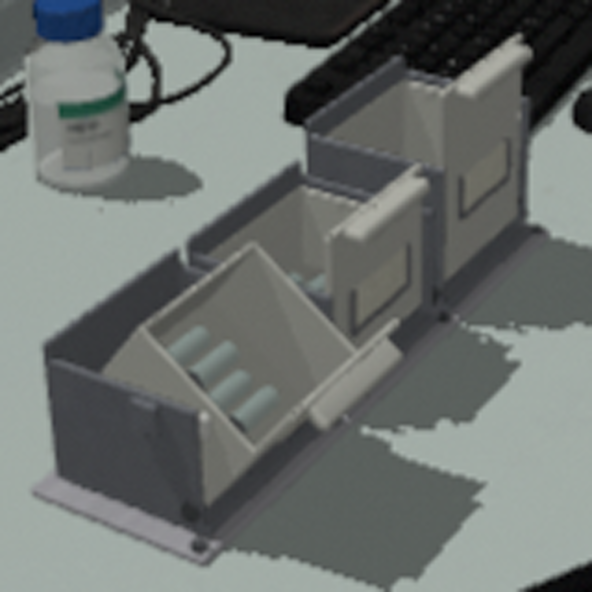

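```bash
cat > h.py <<'E'
import numpy as np
from rig import arm
def proj(n,p):
    c=arm.get_calibration(n);T=np.linalg.inv(c["cam_to_world"]);q=T[:3,:3]@p+T[:3,3];q=c["intrinsics"]@q;return q[:2]/q[2]
def world(s,dy,l,t=0):  # l: local rel. hinge at that bin (x into housing,y,z)
    x=l[0]*np.cos(t)-l[2]*np.sin(t);z=l[2]*np.cos(t)+l[0]*np.sin(t)
    c,sn=np.cos(s[2]),np.sin(s[2]);y=l[1]+dy
    return np.array([s[0]+c*x-sn*y,s[1]+sn*x+c*y,.016+z])
E
python3 - <<'E'
from h import *
from scipy.optimize import least_squares
L,T=.077,.107
tc=lambda u,v:((u+.5)/4.5+194.5,(v+.5)/4.5+164.5)
sc=lambda u,v:((u+.5)/3.7+169.5,(v+.5)/3.7+129.5)
obs=[("top",0,(-.014,.032,L),0,tc(330,250)),("top",0,(-.014,-.032,L),0,tc(463,250)),
("top",-.108,(-.014,.032,T),0,tc(566,242)),("top",-.108,(-.014,-.032,T),0,tc(700,242)),
("top",.108,(-.014,.032,L+.008),.65,tc(105,330)),("top",.108,(-.014,-.032,L+.008),.65,tc(237,331)),
("side",0,(-.014,.032,L),0,sc(345,240)),("side",0,(-.014,-.032,L),0,sc(430,187)),
("side",-.108,(-.014,.032,T),0,sc(460,102)),("side",-.108,(-.014,-.032,T),0,sc(529,52))]
f=lambda s:np.concatenate([proj(n,world(s,d,l,t))-o for n,d,l,t,o in obs])
for k in(slice(0,4),slice(0,6),slice(0,10)):
    o=obs;g=lambda s:np.concatenate([proj(n,world(s,d,l,t))-q for n,d,l,t,q in o[k]])
    r=least_squares(g,[.5,0,0],loss='soft_l1');print(np.round(r.x,4))
print(np.round(f(r.x).reshape(-1,2),1).tolist())
for n,d,z,t in(("open",.108,.081,.65),("shut",0,.081,0),("tall",-.108,.111,0)):print(n,np.round(world(r.x,d,(-.007,0,z),t),4))
E
```

```text
[ 0.5195 -0.025  -0.0641]
[ 0.5235 -0.0265 -0.1095]
[ 0.5244 -0.0265 -0.1075]
[[0.2, -2.9], [0.2, -1.5], [-0.1, -1.0], [0.8, 0.5], [-0.5, 0.1], [-0.6, 1.4], [1.4, 0.4], [-2.3, 0.1], [2.1, -0.5], [-0.0, 1.2]]
open [0.4817 0.0867 0.0762]
shut [ 0.5175 -0.0257  0.097 ]
tall [ 0.5059 -0.1331  0.127 ]
```

```bash
python3 - <<'E'
from h import *
import cv2
from scipy.optimize import least_squares
L,T=.077,.107
tc=lambda u,v:((u+.5)/4.5+194.5,(v+.5)/4.5+164.5)
sc=lambda u,v:((u+.5)/3.7+169.5,(v+.5)/3.7+129.5)
obs=[("top",0,(-.014,.032,L),0,tc(330,250)),("top",0,(-.014,-.032,L),0,tc(463,250)),
("top",-.108,(-.014,.032,T),0,tc(566,242)),("top",-.108,(-.014,-.032,T),0,tc(700,242)),
("top",.108,(-.014,.032,L+.008),.65,tc(105,347)),("top",.108,(-.014,-.032,L+.008),.65,tc(235,351)),
("side",0,(-.014,.032,L),0,sc(345,240)),("side",0,(-.014,-.032,L),0,sc(430,187)),
("side",-.108,(-.014,.032,T),0,sc(460,102)),("side",-.108,(-.014,-.032,T),0,sc(529,52))]
f=lambda s:np.concatenate([proj(n,world(s,d,l,t))-o for n,d,l,t,o in obs])
r=least_squares(lambda s:np.append(f(s),(s[2]+.073)*100),[.5,0,0],loss='soft_l1');s=r.x;print(np.round(s,4))
np.save("s.npy",s)
print(np.round(f(s).reshape(-1,2),1).tolist())
for n,d,z,t in(("open",.108,.081,.65),("shut",0,.081,0),("tall",-.108,.111,0)):print(n,np.round(world(s,d,(-.007,0,z),t),4))
out=[]
for n,x0,y0,w,h,k in(("top",195,165,175,100,4),("side",170,130,160,160,2.8)):
    im=cv2.imread(f"pics/{n}0.png")[y0:y0+h,x0:x0+w];im=cv2.resize(im,None,fx=k,fy=k,interpolation=cv2.INTER_CUBIC)
    for d,z,t,col in((.108,.081,.65,(0,0,255)),(0,.081,0,(0,200,0)),(-.108,.111,0,(255,0,0))):
        for loop in([(-.014,.032,z-.004),(-.014,-.032,z-.004),(-.014,-.032,z+.004),(-.014,.032,z+.004)],[(-.002,.044,0),(-.002,-.044,0),(-.002,-.044,z+.004),(-.002,.044,z+.004)]):
            p=np.array([(proj(n,world(s,d,l,t))-(x0-.5,y0-.5))*k for l in loop]);cv2.polylines(im,[p.round().astype(int)],True,col,1)
    out.append(im)
W=700;o=np.zeros((400+0,800,3),np.uint8)
b=np.zeros((600,800,3),np.uint8);a=cv2.resize(out[0],(438,250));c=out[1]
b=np.zeros((450,438+448,3),np.uint8);b[:250,:438]=a;b[:448,438:]=c[:448,:448]
cv2.imwrite("pics/ov.png",cv2.resize(b,(800,406)))
E
```

```text
[ 0.5208 -0.0254 -0.0749]
[[-0.1, -0.8], [0.0, -0.3], [-0.3, -0.4], [0.6, 0.1], [-0.2, 0.1], [0.3, -0.2], [3.5, 1.2], [-1.1, 0.5], [2.5, -0.2], [-0.5, 1.1]]
open [0.4745 0.0864 0.0762]
shut [ 0.5138 -0.0248  0.097 ]
tall [ 0.5058 -0.1325  0.127 ]
```

View pics/ov.png

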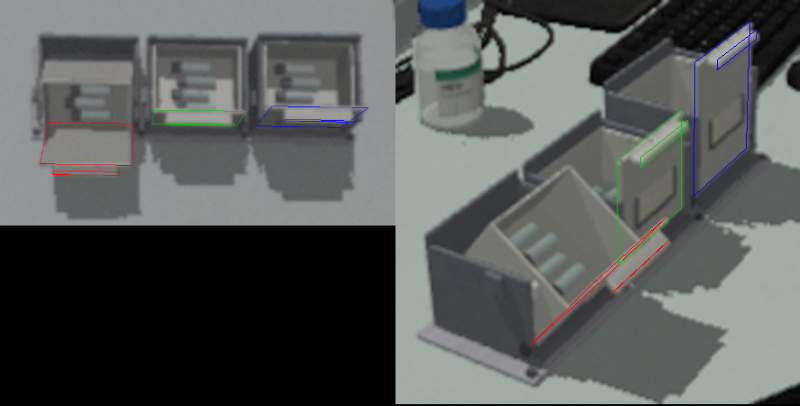

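The model overlay fits the top view to within a pixel, and the side view agrees to about the 2 mm calibration. Lip heights and spacing match. First I'll close the open bin with the fingers shut, stepping under force control.

```bash
cat >> h.py <<'E'
s=np.load("s.npy");c_,s_=np.cos(s[2]),np.sin(s[2])
ex=np.array([c_,s_,0]);R=np.array([[c_,s_,0],[s_,-c_,0],[0,0,-1]])
def P(dy,x,z):
    p=world(s,dy,(x,0,0));p[2]=z;return p
E
python3 - <<'E'
from h import *
import cv2
arm.grip(0.0)
arm.move_to(P(.108,-.115,.20),R)
arm.move_l(P(.108,-.115,.055),feed=.2)
arm.move_l(P(.108,-.085,.055),feed=.1)
print(arm.current_t(),np.round(arm.current_force(),2))
arm.move_l(P(.108,-.040,.055),feed=.08)
f=arm.current_force();print(np.round(f,2))
for x in np.arange(-.038,-.0205,.002):
    arm.move_l(P(.108,x,.055),feed=.05);f=arm.current_force();print(round(x,3),np.round(f,1),arm.current_t())
    if -f@ex>12:break
cv2.imwrite("pics/s2.png",cv2.resize(arm.snapshot("side")[120:300,150:390,::-1],None,fx=3,fy=3))
E
```

```text
5.3 [-1.49  0.09 -0.41]
[-0.68 -0.79  0.37]
-0.038 [ 0.8 -0.1 -0.4] 6.2667
-0.036 [ 0.2 -0.2 -0.1] 6.5167
-0.034 [-4.   0.2  0.7] 6.7667
-0.032 [-13.    2.6   7.7] 7.0167
```

View pics/s2.png

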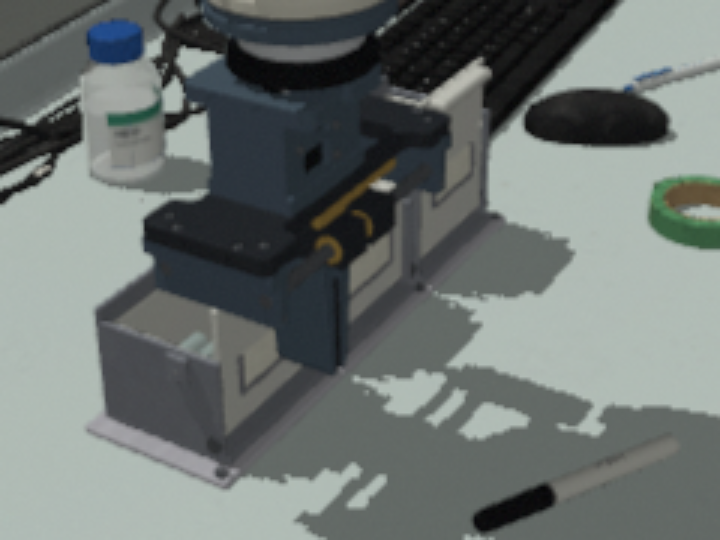

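The low bin's front looks upright at about (240,380). Contact force is 13 N, 2 mm short of the nominal home position. I'll give it one more small press, then retreat and open the tall bin.

```bash
python3 - <<'E'
from h import *
import cv2
arm.move_l(P(.108,-.031,.055),feed=.05);print(np.round(arm.current_force(),1))
arm.move_l(P(.108,-.080,.055),feed=.15)
arm.move_l(P(.108,-.080,.20),feed=.2)
a=arm.snapshot("top")[165:265,195:370,::-1];b=arm.snapshot("side")[130:280,170:345,::-1]
cv2.imwrite("pics/v3.png",cv2.resize(np.vstack([a,b]),None,fx=2.4,fy=2.4,interpolation=cv2.INTER_CUBIC))
arm.move_l(P(-.108,.032,.20),feed=.2)
arm.move_l(P(-.108,.032,.11),feed=.15);print(np.round(arm.current_force(),1))
arm.move_l(P(-.108,.032,.09),feed=.08)
print(np.round(arm.current_force(),1),arm.current_t(),arm.current_ee_pos()-P(-.108,.032,.09))
E
```

```text
[-18.9   2.5  11.5]
[-0.2  0.   0.4]
[ 0.5 -0.2  0.3] 11.2833 [-2.57709022e-05  1.48321177e-05  1.75289006e-04]
```

View pics/v3.png

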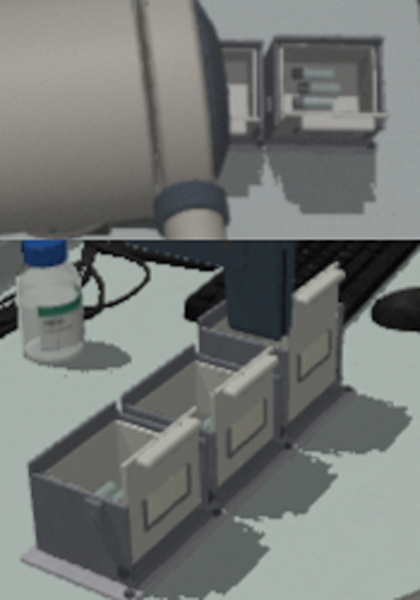

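The side view shows the low bin flush and upright like its neighbour, with its lip at about (165,440), so it is home. The fingers are now inside the tall bin without contact, so I'll pull it open.

```bash
python3 - <<'E'
from h import *
import cv2
for x in(.018,.010,0,-.015,-.030,-.036):
    arm.move_l(P(-.108,x,.09),feed=.06);print(x,np.round(arm.current_force(),1))
for x in(-.038,-.040,-.042):
    if arm.current_force()@ex>8:break
    arm.move_l(P(-.108,x,.09),feed=.05);print(x,np.round(arm.current_force(),1))
arm.move_l(P(-.108,-.024,.09),feed=.1)
print(np.round(arm.current_force(),1))
arm.move_l(P(-.108,-.024,.24),feed=.2)
arm.move_l(P(-.30,-.10,.28),feed=.25)
arm.sleep(.3)
a=arm.snapshot("top")[165:265,195:370,::-1];b=arm.snapshot("side")[130:280,170:345,::-1]
cv2.imwrite("pics/v4.png",cv2.resize(np.vstack([a,b]),None,fx=2.4,fy=2.4,interpolation=cv2.INTER_CUBIC));print(arm.current_t())
E
```

```text
0.018 [0.1 0.4 0.7]
0.01 [0.1 0.7 0.7]
0 [ 0.1 -0.   0.3]
-0.015 [ 1.   0.8 -0.4]
-0.03 [ 0.2 -0.1 -0.3]
-0.036 [-0.8  0.7  0.2]
-0.038 [ 0.1  0.2 -0.2]
-0.04 [ 3.5  0.7 -0.3]
-0.042 [8.  0.9 0.8]
[ 0.2  0.2 -0.3]
16.6917
```

View pics/v4.png

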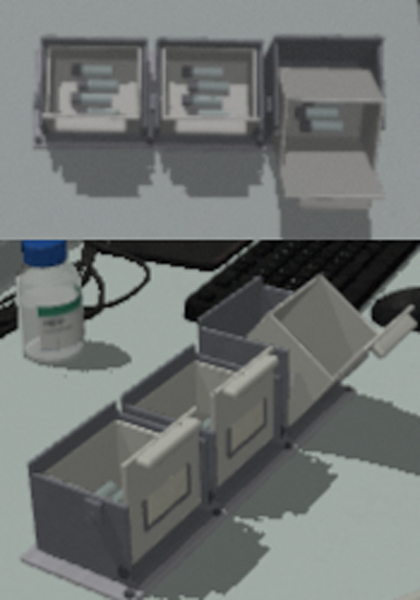

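The tall bin rests open on its stop, with its lip at about (395,330) in the side view. Both low bins are shut, the contents are undisturbed, and the arm is clear.

```bash
python3 -c "
from rig import arm
print(arm.current_force(),arm.sign_off())"
```

```text
the job is handed in; nothing more can be done
[-1.01928754  0.01393202  0.30730327] None
```

The job is handed in at about 17 s: the open low bin was pushed home first, then the tall bin was tipped open onto its stop, and the other low bin stayed shut.

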